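# Take the wooden roller off its spindle

## Robot

A 6-joint arm with a two-finger parallel gripper is mounted at the origin on a cart in front of the work surface, level with it; the furniture and walls round the work are solid. World frame = base frame: x ahead of the robot, y to its left, z up, the work surface at z = 0. Lengths are in m, angles in rad, forces in N, time in s.
With the tool pointing down it reaches from about 0.35 to 0.85 m from the base axis. Payload 8.1 kg.
Tool frame: the origin (TCP) lies at the centre of the arm's flange, where the gripper is bolted on; the fingertips stand 186 mm ahead of it and the grasp point (between the pads) lies 167 mm ahead of it; z points along the fingers, y is the direction in which the jaws open and shut (so a half turn about z gives the same grasp; the last joint's range is limited). The gripper opens to 93 mm and grips with 3 to 60 N. Pads are 15 mm wide; open, the fingers measure 128 mm over their backs; the gripper's body (75 mm by 188 mm) begins 65 mm behind the grasp point.
Start: joints at [1.057, 0.13, 1.488, -0, 1.523, -0.085], TCP at [0.249, 0.546, 0.405] pointing down, gripper open.
Joint ranges: [-2.96, 2.96], [-0.89, 2.26], [0.02, 2.5], [-1.34, 4.48], [0, 2.73], [-2.66, 2.66]. Speed limits (rad/s): [2.39, 2.39, 2.79, 3.14, 3.14, 3.14].

## Interface

Orientations are given as a rotation vector (axis times angle).
In Python, from plant import robot, viewer, order gives the robot as it stands.
- The arm moves only by the tool apply_moves, never from a script. Its argument "deltas" is a list of rows, each a list of 3 entries, a list of its own where there are three numbers: the finger opening in mm, from 0 to 93, then the shift along the tool's x, y, z in mm, then the turn about the tool's z in rad. In form: [[grip, [dx, dy, dz], yaw], ...]. A call has 1 to 5 rows; each row shifts and turns the commanded pose from where the row before left it, along the tool's axes as they then stand; what a row does not reach is not made up. A row lasts 1/8 s, in which the tool goes at most 62.5 mm and 10.7 degrees, less where a joint would pass 70% of its speed; a pose out of reach is approached as far as the arm can. A call is refused whole if a number of a shift passes 62.5 or a number of a turn 0.188, either way. A call with a gripper value outside its range is refused whole. The fingers move at their own pace and stop on an object; "grip_force" is the grip in N (left out, the last holds). Time passes only in rows, so rows that do not move let the fingers close. It gives the time, the measured TCP pose, the force and the opening at its end, in the units of the state.
- robot.read_state(): the state, without advancing time (a new reading comes with each control period).
- viewer.read_camera(name): name is "side" or "top"; returns the picture (384x512x3 uint8, blue, green, red); there is no depth.
- viewer.get_calibration(name): a dict with "fx", "fy", "cx", "cy" (pixels), "R" (3x3) and "t" (3): a world point X has camera coordinates R X + t. Camera axes: x right, y down, z forward; pixel columns grow to the right and rows downward; lengths in m; the calibration is good to about 2 mm. A picture is of the moment at which its call begins. get_calibration takes no time and is no camera call.
- order.close_job(): hands the job in, once; it reports no verdict.
The state is a dict: "t": time; "q": joint angles; "dq": joint speeds; "joint_torque": joint torques, N m; "tool_pos": TCP position; "orientation": TCP orientation; "force": force on the tool from outside, world axes, zero at the start; "wrist_torque": the same for the moment, N m; "opening": finger opening in m.
Only numpy, scipy, OpenCV 4.12 (cv2) and the standard library are available. Lean on these libraries where they do the work, as an engineer would, in place of code of your own. Each camera call takes 0.05 s, during which the arm holds its last target. There are 200 camera calls.

## Task

The turned wooden roller has dried on the spindle: slide it off the open end of the steel rod and lay it lengthwise in the cradle, resting on both runners and about in the middle of them. Lower it into place rather than dropping it, let go, and leave the toy car, the loose wheel and the horse blank where they are.

Things in the scene. Friction and masses are not known exactly. Their poses are not given: they have to be found in the camera images.
- roller_center (a point): centre of the wooden roller: a plain hollow cylinder, 50 mm diameter, 75 mm long, with a 24 mm bore right through, 0.08 to 0.17 kg. Its x axis is the roller's axis (it may spin about it; either end may lead). At the start it hangs loosely on the rod, its centre 5 mm below the rod's axis, its inner end 4 to 19 mm from the post's flange
- rod_tip (a point): centre of the open end of the spindle's level steel rod, 105 mm above the bench. -x points out of the open end, +x runs along the rod to the post, z up. The rod is plain, 14 mm diameter (5 mm play all round in the roller's bore), and runs 109 mm from this tip to a flange (32 mm diameter, 4 mm thick) on the post's face, where it is fixed
- cradle_mid (a point): where the centre of a roller lies that rests properly in the cradle: 42.7 mm above the bench, mid-way between and along the two runners. x axis along the runners, z up. The runners are wooden strips 130 mm long, 9 mm wide, 28 mm apart (inner faces), tops 22 mm above the bench; the roller sits in the gap on their inner edges
- car: toy car of wood, 62 x 144 x 61 mm, loose bystander; origin under its centre, z up
- wheel: loose wooden toy wheel lying flat, 48 mm diameter, 14 mm thick, bystander; origin under its centre
- horse: horse-shaped wooden blank lying flat, 126 x 156 x 18 mm, loose bystander; origin under its centre
- stand: the spindle's stand, screwed to the bench: wooden post 30 mm thick (x), 56 mm wide, 130 mm high on a foot board 110 x 90 x 14 mm; origin on the bench under the post's centre, axes as rod_tip; the rod sticks out to -x, its tip 128 mm from the origin
- cradle: the cradle: a board 150 x 80 x 10 mm screwed to the bench, carrying the two runners; origin under its centre on the bench, x along the runners

How it is judged:
By the outcome, as a careful person would: the job done as asked, in the order asked, and still so for the second after the job is handed in, with the robot touching nothing.
It also fails if it takes over 40 s, if anything falls off the work surface, if the arm or the gripper's body presses on something with over 40 N, if the wrist force passes 120 N, or if a joint passes its speed limit or range.

## Working session

There is one attempt and no reset: what is moved stays moved. The work goes in short steps, Python scripts to look and compute and a tool call to move; the robot and the scene stay as the last step left them, time stands still between calls to the robot, and variables do not carry over. Pictures are saved under pics/ and viewed, about 8 in all and at most 12, crops included, and the job is handed in when it is done.

Besides the shell and the picture viewer there is one more tool, called after "Call:" in YAML: its name, and indented under it one key for each argument. apply_moves: Moves the arm, as the interface text tells. Its arguments: {"type":"object","properties":{"deltas":{"type":"array"},"grip_force":{"type":"number"}},"required":["deltas"]}

```bash
mkdir -p pics
python3 - <<'E'
from plant import robot, viewer
import cv2, numpy as np
np.set_printoptions(precision=4,suppress=True)
for n in("side","top"):
    cv2.imwrite(f"pics/{n}0.png",cv2.resize(viewer.read_camera(n),(800,600),interpolation=cv2.INTER_CUBIC))
    c=viewer.get_calibration(n);print(n,c, -np.array(c["R"]).T@np.array(c["t"]))
print(robot.read_state())
E
```

```text
side {'fx': 471.1744303228876, 'fy': 471.1744303228876, 'cx': 259.72750201317825, 'cy': 184.53968923272797, 'R': array([[ 0.8285, -0.5599, -0.0089],
       [-0.203 , -0.2855, -0.9366],
       [ 0.5218,  0.7778, -0.3502]]), 't': array([-0.4417,  0.2331,  0.7272])} [ 0.0338 -0.7464  0.4691]
top {'fx': 407.0141218943487, 'fy': 407.0141218943487, 'cx': 256.19558943434936, 'cy': 192.95174775450047, 'R': array([[-0.0283, -0.9996, -0.0046],
       [-0.9844,  0.0287, -0.1735],
       [ 0.1735, -0.0004, -0.9848]]), 't': array([0.0797, 0.5892, 0.8454])} [0.4355 0.0631 0.9352]
{'t': 0.1, 'q': array([ 1.0566,  0.1311,  1.4892,  0.    ,  1.523 , -0.0854]), 'dq': array([ 0.001 , -0.0009, -0.0032,  0.0013,  0.0005,  0.0006]), 'joint_torque': array([  0.0011, -56.1341, -49.3096,   0.077 ,   0.0291,  -0.0001]), 'tool_pos': array([0.2493, 0.5455, 0.4038]), 'orientation': array([-0.6682, -3.0692,  0.0026]), 'force': array([ 0.2325, -0.4415, -0.6064]), 'wrist_torque': array([-0.0068,  0.0263, -0.0082]), 'opening': 0.09292430881006267}
```

View pics/side0.png

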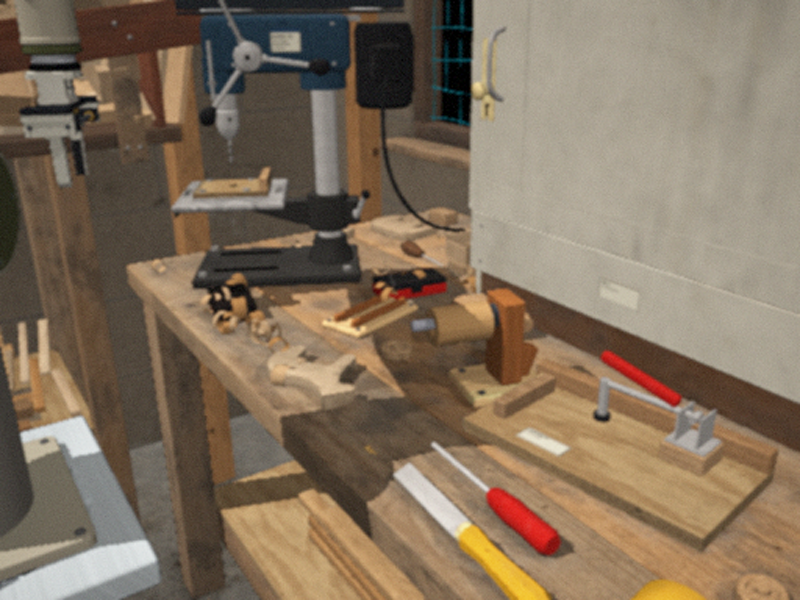

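View pics/top0.png

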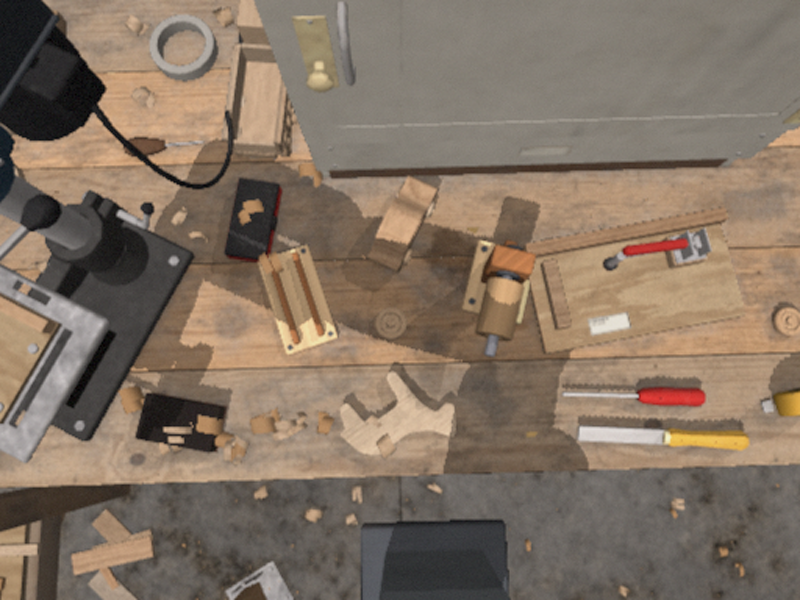

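The side view shows the rod tip at about (415,326) and the roller spanning (430–495, 340), with the cradle near (370,315). The top view shows the rod tip at about (490,350), the roller centred near (503,305) and the cradle centred near (299,299). Next I'll take enlarged crops.

```bash
cat > h.py <<'E'
import cv2, numpy as np
from plant import robot, viewer
np.set_printoptions(precision=4,suppress=True)
def crop(img,x,y,w,h,s):
    o=cv2.resize(img[y:y+h,x:x+w],None,fx=s,fy=s,interpolation=cv2.INTER_CUBIC)
    for u in range(-(-x//10)*10,x+w,10):
        cv2.line(o,((u-x)*s,0),((u-x)*s,4),(0,0,255),1)
        if u%20==0: cv2.putText(o,str(u),((u-x)*s,14),0,.35,(0,0,255),1)
    for v in range(-(-y//10)*10,y+h,10):
        cv2.line(o,(0,(v-y)*s),(4,(v-y)*s),(0,0,255),1)
        if v%20==0: cv2.putText(o,str(v),(5,(v-y)*s+4),0,.35,(0,0,255),1)
    return o
def P(n):
    c=viewer.get_calibration(n);K=np.array([[c["fx"],0,c["cx"]],[0,c["fy"],c["cy"]],[0,0,1]])
    return K@np.c_[c["R"],c["t"]]
def proj(n,X):
    p=P(n)@np.r_[X,1];return p[:2]/p[2]
def tri(us,ut):
    X=cv2.triangulatePoints(P("side"),P("top"),np.float64(us).reshape(2,1),np.float64(ut).reshape(2,1)).ravel();return X[:3]/X[3]
def atz(n,u,z):
    M=P(n);return np.r_[(lambda h:h[:2]/h[2])(np.linalg.solve(np.c_[M[:,:2],M[:,2]*z+M[:,3]],np.r_[u,1])),z]
E
python3 - <<'E'
from h import *
s=viewer.read_camera("side");t=viewer.read_camera("top")
o=np.vstack([np.hstack([crop(s,255,180,96,72,4),crop(s,200,180,96,72,4)]),np.hstack([crop(t,280,150,96,84,4)[:300],crop(t,150,150,96,84,4)[:300]])])
cv2.imwrite("pics/c1.png",o);print(o.shape)
E
```

```text
(588, 768, 3)
```

View pics/c1.png

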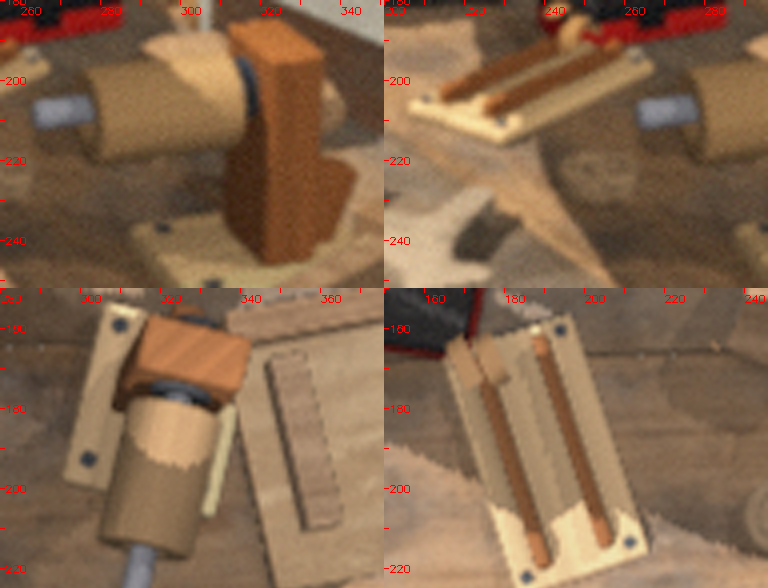

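Rod tip is near side (264,208) and top (313.6,225). The cradle's near runner ends in the top view are at (189,219) and (205,215), and its right far end is at (189,162). Something that looks like a chip lies near the left runner's far end. Now the poses.

Run:
```python
from h import *
tip=tri([264.0,208],[313.6,225]);print("tip",tip)
# roller rays at mid-height 0.1: front / rear silhouettes
a,b,c,d=[atz("top",u,.1)for u in([305.5,213],[327.5,217.5],[312.5,177.5],[333.7,180.5])]
f=(a+b)/2;r=(c+d)/2;print("front",f,"rear",r,"len",np.linalg.norm(f-r),"dia",np.linalg.norm(a-b),np.linalg.norm(c-d),"yaw",np.arctan2(*(r-f)[[1,0]]))
print("post top corners",[atz("top",u,.13)[:2] for u in([288/4*0+280+145/4,150+30/4],[280+250/4,150+52/4],[280+235/4,150+115/4],[280+130/4,150+80/4])])
# cradle
L=atz("top",[189.2,219.3],.022);R=atz("top",[204.8,215],.022);RF=atz("top",[189,161.8],.022)
print("L,R,RF",L,R,RF,np.linalg.norm(L-R),np.linalg.norm(R-RF),"yaw",np.arctan2(*(RF-R)[[1,0]]))
print("tri near L runner", tri([200+(445-384)/4,180+93/4],[189.2,219.3]),"R",tri([200+(490-384)/4,180+105/4],[204.8,215]),"RF",tri([200+(613-384)/4,180+45/4],[189,161.8]))
for q in([165.75,166.75],[196.5,156],[216.5,216]):print("board",atz("top",q,.01))
print("proj tip",proj("top",tip),proj("side",tip))
```

```text
tip [ 0.5107 -0.0517  0.1054]
front [ 0.5324 -0.0602  0.1   ] rear [ 0.6083 -0.0781  0.1   ] len 0.07796388753548598 dia 0.04605950218436637 0.04465887365034168 yaw -0.23219216326504374
post top corners [array([ 0.6472, -0.0617]), array([ 0.6341, -0.1144]), array([ 0.6017, -0.1047]), array([ 0.6213, -0.0527])]
L,R,RF [0.5405 0.2154 0.022 ] [0.5493 0.1802 0.022 ] [0.674  0.2159 0.022 ] 0.036299991856808066 0.12975937190235648 yaw 0.27893141689120526
tri near L runner [0.5433 0.2155 0.0156] R [0.5531 0.179  0.0176] RF [0.6737 0.2173 0.018 ]
board [0.6669 0.2722 0.01  ]
board [0.6907 0.2003 0.01  ]
board [0.5477 0.155  0.01  ]
proj tip [313.2494 225.641 ] [264.5641 207.9039]
```

Call:
apply_moves:
  deltas:
    - [93,[0,0,0],-0.179]
    - [93,[-33,-36.8,2],0]
    - [93,[-33,-36.8,2],0]
    - [93,[-33,-36.8,2],0]
    - [93,[-33,-36.8,2],0]
  grip_force: 20

```text
t: 0.82
tool_pos: [0.3414, 0.369, 0.3965]
orientation: [0.391, 3.117, -0.0]
force: [1.0, 0.4, 0.8]
opening: 0.093
```

Call:
apply_moves:
  deltas:
    - [93,[-33,-36.8,4],0]
    - [93,[-33,-36.8,4],0]
    - [93,[-33,-36.8,4],0]
    - [93,[-33,-36.8,4],0]
    - [93,[-33,-36.8,4],0]

```text
t: 1.45
tool_pos: [0.4558, 0.1498, 0.3766]
orientation: [0.391, 3.117, 0.0]
force: [0.1, 0.1, 0.2]
opening: 0.0927
```

Call:
apply_moves:
  deltas:
    - [93,[-33,-36.8,5],0]
    - [93,[-33,-36.8,5],0]
    - [93,[-33,-36.8,5],0]
    - [93,[-33,-36.8,5],0]
    - [93,[0,0,0],0]

```text
t: 2.08
tool_pos: [0.5475, -0.0267, 0.3558]
orientation: [-0.397, -3.115, 0.001]
force: [0.4, 0.7, -1.0]
opening: 0.093
```

```bash
cat >> h.py <<'E'
from scipy.spatial.transform import Rotation as Ro
def to(x,y,z,jaw):
    s=robot.read_state();M=Ro.from_rotvec(s["orientation"]).as_matrix()
    j=np.arctan2(M[1,1],M[0,1]);e=(jaw-j+np.pi/2)%np.pi-np.pi/2
    print("t",s["t"],"pos",s["tool_pos"],"z",M[:,2],"jaw",j,"turn tool",-e,"shift mm",1e3*M.T@(np.array([x,y,z])-s["tool_pos"]),"F",s["force"],"open",s["opening"],"q",s["q"])
E
python3 - <<'E'
from h import *
to(.57,-.068,.35,1.321)
s=viewer.read_camera("side");t=viewer.read_camera("top")
cv2.imwrite("pics/c2.png",np.hstack([crop(s,250,120,96,140,4),crop(t,270,130,96,140,4)]))
E
```

```text
t 2.075 pos [ 0.5475 -0.0267  0.3558] z [-0.0012 -0.0005 -1.    ] jaw 1.3171927186268026 turn tool -0.003807281373197302 shift mm [-32.1618 -34.288    5.816 ] F [ 0.4465  0.7073 -0.9603] open 0.09297067103837257 q [-0.1421  0.019   1.695  -0.0007  1.4287 -1.4592]
```

View pics/c2.png

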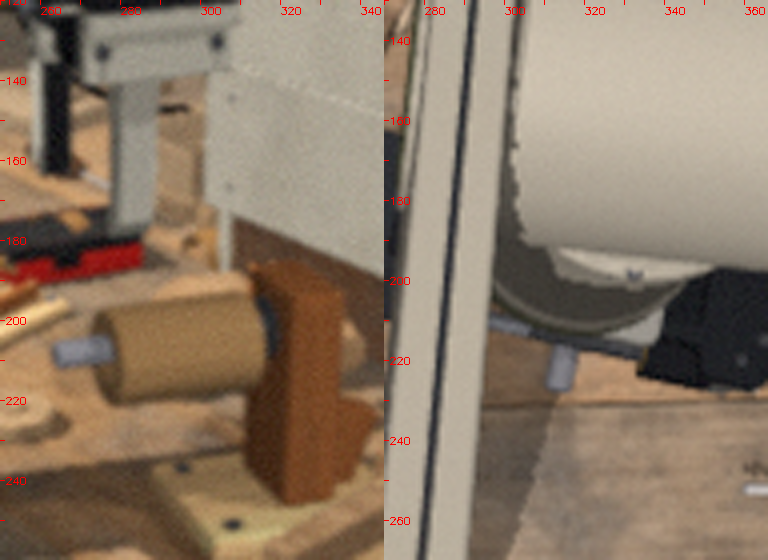

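Fingers are open above the roller, and the rod tip is still at side (264,208) and top (313,226). I'll finish the hover move and descend.

Call:
apply_moves:
  deltas:
    - [93,[-32,-34,5],-0.004]
    - [93,[0,0,0],0]
    - [93,[0,0,30],0]
    - [93,[0,0,30],0]
    - [93,[0,0,24],0]

```text
t: 2.8
tool_pos: [0.5687, -0.0628, 0.2668]
orientation: [-0.383, -3.117, -0.001]
force: [0.2, -0.3, -0.0]
opening: 0.093
```

Call:
apply_moves:
  deltas:
    - [93,[0,0,0],0]
    - [93,[0,0,0],0]

```text
t: 3.05
tool_pos: [0.5697, -0.0639, 0.2691]
orientation: [0.383, 3.117, 0.0]
force: [0.5, 0.0, -0.4]
opening: 0.0929
```

Run:
```python
from h import *
to(.57,-.068,.267,1.321)
s=viewer.read_camera("side");t=viewer.read_camera("top")
cv2.imwrite("pics/c3.png",np.hstack([crop(s,250,140,96,120,4),crop(t,270,140,96,120,4)]))
for n in("side","top"):
  for a in(0,.023,.098,.109):print(n,a,proj(n,[.5107+a*.969,-.0517-a*.2474,.1 if 0<a<.1 else .105]))
```

```text
t 3.05 pos [ 0.5697 -0.0639  0.2691] z [ 0.0014 -0.     -1.    ] jaw 1.3260065993829953 turn tool 0.005006599382995303 shift mm [-1.2869 -3.9535  2.1258] F [ 0.4817  0.0128 -0.3857] open 0.0928795878363963 q [-0.2011  0.1633  1.7064  0.0003  1.2706 -1.5272]
side 0 [264.5952 208.1086]
side 0.023 [275.5914 208.7882]
side 0.098 [310.246  203.4939]
side 0.109 [315.265  200.4523]
top 0 [313.2447 225.6419]
top 0.023 [315.1098 215.0032]
top 0.098 [322.1135 180.248 ]
top 0.109 [323.5005 174.7185]
```

View pics/c3.png

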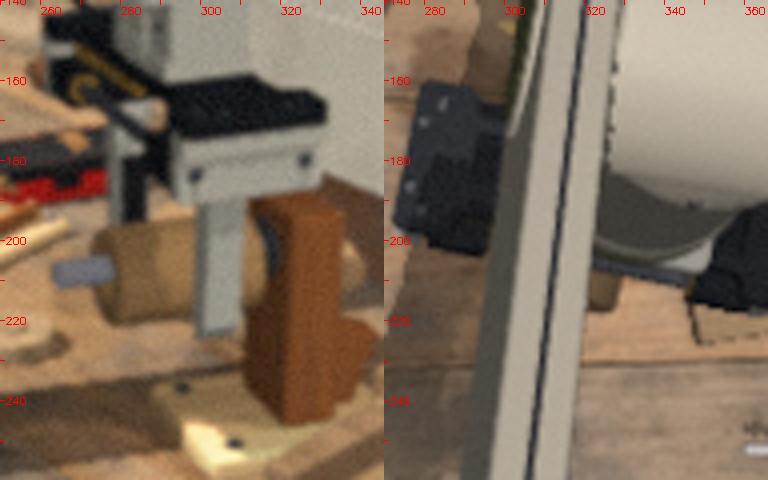

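Call:
apply_moves:
  deltas:
    - [93,[-1,-4.5,2],0.005]
    - [93,[0,0,0],0]
    - [40,[0,0,0],0]
    - [40,[0,0,0],0]
    - [40,[0,0,0],0]

```text
t: 3.78
tool_pos: [0.5693, -0.0694, 0.2657]
orientation: [-0.393, -3.117, -0.0]
force: [-0.3, 0.0, -0.0]
opening: 0.0676
```

Call:
apply_moves:
  deltas:
    - [40,[0,0,0],0]
    - [40,[0,0,0],0]
    - [40,[0,0,0],0]

```text
t: 4.15
tool_pos: [0.5693, -0.0693, 0.2657]
orientation: [-0.393, -3.117, -0.0]
force: [0.6, 0.3, -0.3]
opening: 0.05
```

Run:
```python
from h import *
to(.57,-.068,.272,1.321)
```

```text
t 4.15 pos [ 0.5693 -0.0693  0.2657] z [-0.      0.0001 -1.    ] jaw 1.3200845593142447 turn tool -0.00091544068575522 shift mm [-0.3145  1.4197 -6.3086] F [ 0.5985  0.2547 -0.3068] open 0.049995456616218 q [-0.2105  0.1685  1.7073  0.0001  1.2659 -1.5306]
```

Call:
apply_moves:
  deltas:
    - [40,[0,0,-3],0]
    - [40,[0,0,-2],0]
    - [40,[0,0,0],0]
    - [40,[0,0,0],0]

```text
t: 4.65
tool_pos: [0.5693, -0.0694, 0.2707]
orientation: [-0.393, -3.117, 0.0]
force: [0.2, -0.6, -1.9]
opening: 0.0501
```

Call:
apply_moves:
  deltas:
    - [40,[10,0,0],0]
    - [40,[10,0,0],0]
    - [40,[10,0,0],0]
    - [40,[0,0,0],0]

```text
t: 5.15
tool_pos: [0.5395, -0.0617, 0.2707]
orientation: [-0.393, -3.117, -0.0]
force: [0.1, -0.6, -1.2]
opening: 0.0503
```

Run:
```python
from h import *
to(.57-.0291,-.0695+.0074,.271,1.321)
s=robot.read_state();print(s["wrist_torque"])
s=viewer.read_camera("side");t=viewer.read_camera("top")
cv2.imwrite("pics/c4.png",np.hstack([crop(s,230,140,96,120,4),crop(t,270,140,96,120,4)]))
```

```text
t 5.15 pos [ 0.5395 -0.0617  0.2707] z [-0.0003  0.0001 -1.    ] jaw 1.3201302599615836 turn tool -0.0008697400384163334 shift mm [-1.4951 -0.0685 -0.3009] F [ 0.1316 -0.5896 -1.1744] open 0.05028674435148076 q [-0.2082  0.0835  1.7902  0.      1.2682 -1.5284]
[ 0.0148 -0.0138 -0.0199]
```

View pics/c4.png

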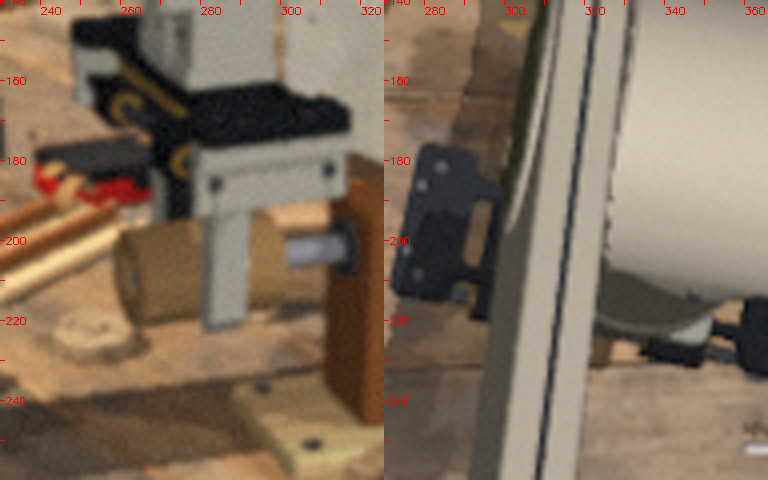

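Call:
apply_moves:
  deltas:
    - [40,[15,0,0],0]
    - [40,[15,0,0],0]
    - [40,[15,0,0],0]
    - [40,[0,0,0],0]

```text
t: 5.75
tool_pos: [0.4964, -0.0507, 0.2708]
orientation: [0.393, 3.117, -0.0]
force: [-0.1, 0.4, -2.6]
opening: 0.05
```

Call:
apply_moves:
  deltas:
    - [40,[15,0,0],0]
    - [40,[15,0,0],0]
    - [40,[15,0,0],0]
    - [40,[10,0,0],0]
    - [40,[0,0,0],0]

```text
t: 6.38
tool_pos: [0.4435, -0.0371, 0.2709]
orientation: [0.393, 3.116, -0.0]
force: [-0.2, -1.1, -1.8]
opening: 0.0502
```

Run:
```python
from h import *
to(.607,.216,.29,1.866)
s=viewer.read_camera("side");t=viewer.read_camera("top")
cv2.imwrite("pics/c5.png",np.hstack([crop(s,190,140,96,120,4),crop(t,270,140,96,120,4)]))
st=robot.read_state();M=Ro.from_rotvec(st["orientation"]).as_matrix();g=st["tool_pos"]+.167*M[:,2]
for d in(-.0375,.0375):
  for j in (-.025,0,.025): print(d,j,proj("side",g+M[:,0]*d+M[:,1]*j))
print(proj("side",g+M[:,0]*-.0375-[0,0,.025]),proj("side",g+M[:,0]*.0375-[0,0,.025]))
```

```text
t 6.375 pos [ 0.4435 -0.0371  0.2709] z [ 0.0006 -0.0001 -1.    ] jaw 1.3200896701618101 turn tool -0.5459103298381898 shift mm [-95.6182 285.7566 -19.0047] F [-0.2198 -1.088  -1.794 ] open 0.05023722219326943 q [-0.1988 -0.1917  2.0542 -0.      1.2785 -1.5188]
-0.0375 -0.025 [254.3572 216.3472]
-0.0375 0 [250.1073 211.3161]
-0.0375 0.025 [246.0597 206.5246]
0.0375 -0.025 [215.5069 222.4181]
0.0375 0 [212.1168 217.1015]
0.0375 0.025 [208.8923 212.0446]
[250.3143 223.1313] [212.7028 229.1704]
```

View pics/c5.png

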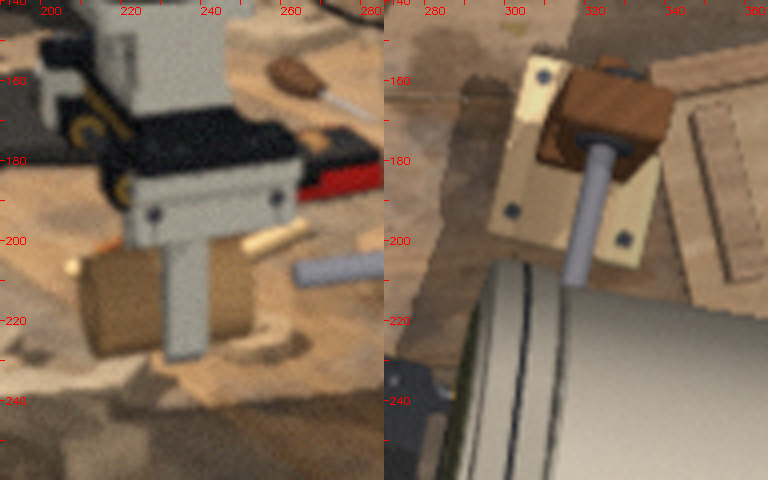

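The roller is off the rod and centred in the grip to about 1–2 mm. I'll raise it while taking a second, closer look at the cradle to refine its yaw and see the chips.

Call:
apply_moves:
  deltas:
    - [40,[8,0,-10],0]
    - [40,[0,0,-10],-0.18]
    - [40,[0,0,-10],-0.18]
    - [40,[0,0,0],-0.186]
    - [40,[0,0,0],0]

```text
t: 7.1
tool_pos: [0.4357, -0.0351, 0.3015]
orientation: [-0.46, 3.107, -0.0]
force: [0.4, 0.2, -1.6]
opening: 0.0503
```

Run:
```python
from h import *
to(.607,.216,.29,1.866)
t=viewer.read_camera("top");s=viewer.read_camera("side")
cv2.imwrite("pics/c6.png",np.hstack([crop(t,155,148,70,80,7),cv2.copyMakeBorder(crop(s,200,175,70,45,4),0,380,0,0,0)]))
```

```text
t 7.1 pos [ 0.4357 -0.0351  0.3015] z [ 0.0008 -0.0002 -1.    ] jaw 1.8648208525193668 turn tool -0.0011791474806333024 shift mm [-236.7027  190.7362   11.611 ] F [ 0.397   0.236  -1.6171] open 0.050337266280693696 q [-0.1979 -0.252   2.0462  0.      1.3465 -2.0627]
```

View pics/c6.png

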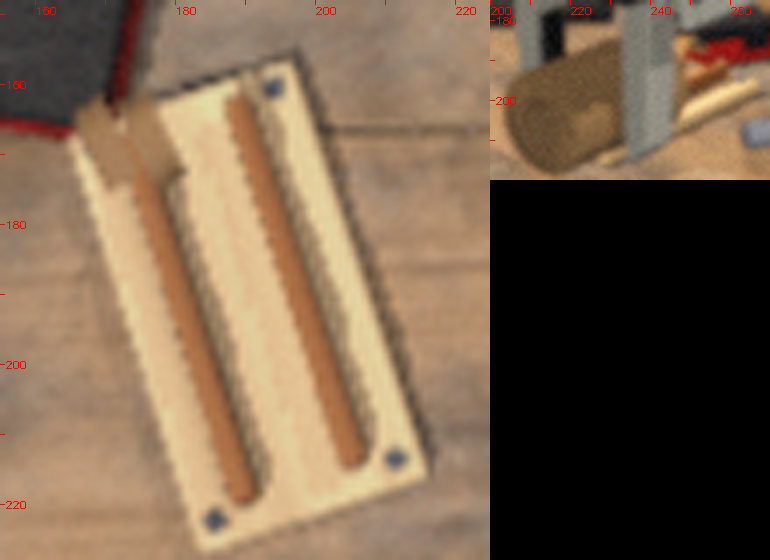

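Clear view of the cradle in the top image, in crop coordinates: runner ends (243,503), (354,468) and (238,97), and board corners (205,552), (428,475) and (293,50). The "chips" look like shadow patches on the board.

Run:
```python
from h import *
f=lambda u,v,z:atz("top",[155+u/7,148+v/7],z)[:2]
def an(a,b):d=b-a;return np.arctan2(d[1],d[0]),np.linalg.norm(d)
ln,rn,rf,lm=f(243,503,.022),f(354,468,.022),f(238,97,.022),f(155,210,.022)
a,b,c=f(205,552,.01),f(428,475,.01),f(293,50,.01)
print("left",an(ln,lm),"right",an(rn,rf),"board",an(b,c),an(a,b))
print("mid runners",(ln+rf)/2,"mid board",(a+c)/2, "screws mid",(f(215,520,.01)+f(273,87,.01))/2)
```

```text
left (np.float64(0.28839115810074945), np.float64(0.10148330069802584)) right (np.float64(0.2927143345796515), np.float64(0.1298576370637886)) board (np.float64(0.29320169031391075), np.float64(0.1511046076641948)) (np.float64(-1.2637644790909115), np.float64(0.07638241279249249))
mid runners [0.6066 0.2151] mid board [0.6088 0.214 ] screws mid [0.6077 0.2158]
```

Call:
apply_moves:
  deltas:
    - [40,[-20,16,0],0]
    - [40,[-30,24,0],0]
    - [40,[-30,24,0],0]
    - [40,[-30,24,0],0]
    - [40,[-30,24,0],0]

```text
t: 7.82
tool_pos: [0.5376, 0.1139, 0.3006]
orientation: [0.456, -3.108, 0.0]
force: [0.7, -0.3, -1.7]
opening: 0.05
```

Call:
apply_moves:
  deltas:
    - [40,[-30,24,0],0]
    - [40,[-30,24,0],0]
    - [40,[-20,16,0],0]
    - [40,[-12,9,0],0]
    - [40,[0,0,0],0]

```text
t: 8.45
tool_pos: [0.6039, 0.2101, 0.3002]
orientation: [0.459, -3.107, -0.0]
force: [-0.7, 0.5, -0.9]
opening: 0.0502
```

Run:
```python
from h import *
to(.6075,.215,.22,1.864)
```

```text
t 8.45 pos [0.6039 0.2101 0.3002] z [-0.0008 -0.0001 -1.    ] jaw 1.8642247900253681 turn tool 0.00022479002536801573 shift mm [-4.9217  3.6541 80.2209] F [-0.6882  0.4817 -0.871 ] open 0.050233374582581904 q [ 0.2546  0.3031  1.4837  0.0001  1.3556 -1.6096]
```

Call:
apply_moves:
  deltas:
    - [40,[0,0,25],0]
    - [40,[0,0,25],0]
    - [40,[0,0,20],0]
    - [40,[0,0,8],0]
    - [40,[0,0,0],0]

```text
t: 9.07
tool_pos: [0.6036, 0.2091, 0.2224]
orientation: [0.461, -3.107, 0.0]
force: [0.2, -0.1, -1.5]
opening: 0.05
```

Call:
apply_moves:
  deltas:
    - [40,[0,0,0],0]

```text
t: 9.2
tool_pos: [0.6043, 0.2094, 0.224]
orientation: [-0.461, 3.106, 0.0]
force: [0.5, -0.2, -1.1]
opening: 0.0504
```

Run:
```python
from h import *
to(.6075,.215,.2087,1.864)
s=viewer.read_camera("side");t=viewer.read_camera("top")
cv2.imwrite("pics/c7.png",np.hstack([crop(s,190,130,96,120,4),crop(t,150,130,96,120,4)]))
```

```text
t 9.2 pos [0.6043 0.2094 0.224 ] z [ 0.0017  0.0004 -1.    ] jaw 1.8657374813639562 turn tool 0.0017374813639561282 shift mm [-4.6088  4.4027 15.2651] F [ 0.4933 -0.1513 -1.1224] open 0.05036559245279775 q [ 0.2535  0.3814  1.5349 -0.      1.2235 -1.6122]
```

View pics/c7.png

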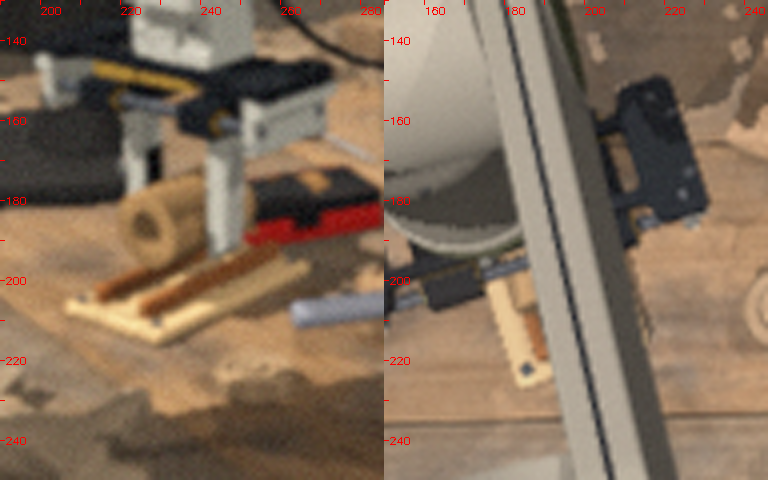

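The roller hangs over the cradle with its axis parallel to the runners, its front face at side (227,188) and the near runner ends at (213,203) and (225,207). I'll correct the lateral error and then lower slowly.

Call:
apply_moves:
  deltas:
    - [40,[-4.6,4.4,0],0.002]
    - [40,[0,0,0],0]
    - [40,[0,0,6],0]
    - [40,[0,0,0],0]
    - [40,[0,0,0],0]

```text
t: 9.93
tool_pos: [0.6068, 0.2148, 0.2164]
orientation: [0.459, -3.107, 0.0]
force: [-0.1, -0.6, -1.7]
opening: 0.05
```

Run:
```python
from h import *
to(.6075,.215,.2087,1.864)
```

```text
t 9.925 pos [0.6068 0.2148 0.2164] z [-0.0006 -0.0002 -1.    ] jaw 1.863919736271187 turn tool -8.02637288130903e-05 shift mm [-0.7485 -0.0346  7.7136] F [-0.1442 -0.6276 -1.7266] open 0.0499921935635977 q [ 0.2606  0.4015  1.5242 -0.      1.2165 -1.6033]
```

Call:
apply_moves:
  deltas:
    - [40,[0,0,2],0]
    - [40,[0,0,2],0]
    - [40,[0,0,1.5],0]
    - [40,[0,0,0],0]

```text
t: 10.42
tool_pos: [0.6068, 0.2149, 0.211]
orientation: [0.459, -3.107, 0.0]
force: [0.2, -0.0, -1.3]
opening: 0.0502
```

Call:
apply_moves:
  deltas:
    - [40,[0,0,1],0]
    - [40,[0,0,0],0]

```text
t: 10.68
tool_pos: [0.6069, 0.2149, 0.2102]
orientation: [0.459, -3.108, -0.0]
force: [-0.1, -1.0, -2.0]
opening: 0.0502
```

Call:
apply_moves:
  deltas:
    - [40,[0,0,0.7],0]
    - [40,[0,0,0],0]

```text
t: 10.92
tool_pos: [0.6069, 0.2149, 0.2095]
orientation: [0.459, -3.108, 0.0]
force: [0.6, 0.1, -1.3]
opening: 0.0504
```

Call:
apply_moves:
  deltas:
    - [40,[0,0,0.7],0]
    - [40,[0,0,0],0]

```text
t: 11.18
tool_pos: [0.6069, 0.2149, 0.2087]
orientation: [0.459, -3.108, 0.0]
force: [-0.8, 0.8, -2.1]
opening: 0.0503
```

Call:
apply_moves:
  deltas:
    - [40,[0,0,0.7],0]
    - [40,[0,0,0],0]

```text
t: 11.42
tool_pos: [0.607, 0.2149, 0.2083]
orientation: [-0.459, 3.108, 0.0]
force: [-0.1, -1.5, 0.8]
opening: 0.05
```

Call:
apply_moves:
  deltas:
    - [40,[0,0,0.7],0]
    - [40,[0,0,0],0]

```text
t: 11.68
tool_pos: [0.6071, 0.215, 0.208]
orientation: [-0.459, 3.107, 0.0]
force: [-2.0, 0.4, 3.5]
opening: 0.0503
```

Contact: the vertical force rose from −1.6 to +3.5 N at the expected height. Now open gently.

Call:
apply_moves:
  deltas:
    - [40,[0,0,0],0]
    - [56,[0,0,0],0]
    - [70,[0,0,0],0]
    - [80,[0,0,0],0]
    - [80,[0,0,0],0]
  grip_force: 5

```text
t: 12.3
tool_pos: [0.6069, 0.2149, 0.2073]
orientation: [0.459, -3.108, 0.0]
force: [0.4, 0.8, -0.3]
opening: 0.0785
```

Call:
apply_moves:
  deltas:
    - [80,[0,0,0],0]
    - [80,[0,0,-10],0]
    - [80,[0,0,-25],0]
    - [80,[0,0,-35],0]
    - [80,[0,0,-40],0]

```text
t: 12.92
tool_pos: [0.6067, 0.2149, 0.3187]
orientation: [0.459, -3.107, 0.0]
force: [0.5, 1.1, -0.1]
opening: 0.0801
```

Call:
apply_moves:
  deltas:
    - [80,[40,0,-20],0]
    - [80,[50,0,0],0]
    - [80,[50,0,0],0]
    - [80,[50,0,0],0]
    - [80,[0,0,0],0]

```text
t: 13.55
tool_pos: [0.4221, 0.1593, 0.3372]
orientation: [0.459, -3.107, 0.0]
force: [0.5, -0.7, 0.1]
opening: 0.08
```

Run:
```python
from h import *
to(.6075,.215,.2087,1.864)
s=viewer.read_camera("side");t=viewer.read_camera("top")
cv2.imwrite("pics/c8.png",np.hstack([crop(s,190,150,96,100,4),crop(t,150,140,96,100,4)]))
cv2.imwrite("pics/t8.png",t)
```

```text
t 13.55 pos [0.4221 0.1593 0.3372] z [-0.001  -0.0002 -1.    ] jaw 1.864165877944084 turn tool 0.0001658779440838476 shift mm [-193.7033   -0.343   128.2983] F [ 0.4913 -0.7287  0.0941] open 0.07999890748042751 q [ 0.2472 -0.2418  1.9706  0.      1.4138 -1.6169]
```

View pics/c8.png

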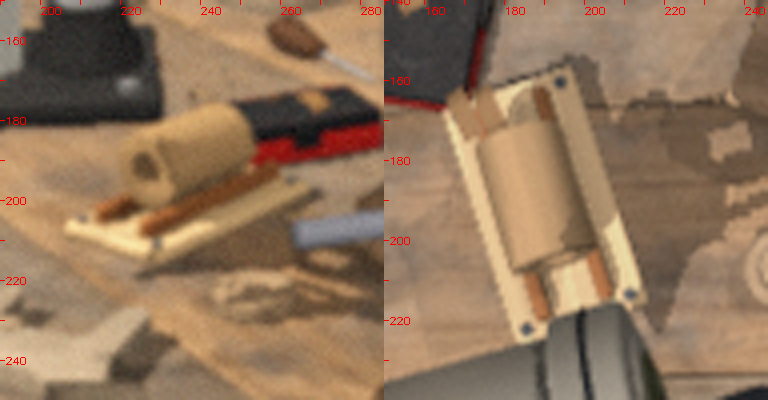

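The roller lies lengthwise on both runners, centred near top (188,189). The wheel, the horse edge and the rod look unmoved.

Run:
```python
from h import *
print(proj("top",[.6075,.215,.0427]))
f=lambda u,v:atz("top",[150+(u-384)/4,140+v/4],.0427)[:2]
P4=[f(516,272),f(598,247),f(478,143),f(555,120)]
fr=(P4[0]+P4[1])/2;re=(P4[2]+P4[3])/2
print("centre",(fr+re)/2,"len",np.linalg.norm(re-fr),"yaw",np.arctan2(*(re-fr)[[1,0]]))
a=cv2.resize(cv2.imread("pics/top0.png"),(512,384),interpolation=cv2.INTER_AREA);b=cv2.imread("pics/t8.png")
for n,(x,y,w,h) in dict(car=(234,110,50,65),wheel=(237,193,26,26),horse=(214,232,80,62)).items():
    # template match of the initial patch in the final picture
    m=cv2.matchTemplate(cv2.Canny(b[y-8:y+h+8,x-8:x+w+8],40,120),cv2.Canny(a[y:y+h,x:x+w],40,120),cv2.TM_CCOEFF_NORMED)
    _,v,_,l=cv2.minMaxLoc(m);print(n,l[0]-8,l[1]-8,v)
cv2.imwrite("pics/cmp.png",np.vstack([crop(a,140,100,220,100,3)[:, :],crop(b,140,100,220,100,3)]))
```

```text
[187.8364 188.4201]
centre [0.6067 0.2143] len 0.07677213606959592 yaw 0.29963711667376247
car 0 0 0.508149266242981
wheel 0 0 0.1523604542016983
horse 0 0 0.33803442120552063
```

Roller centre is within 1–2 mm of the target and the bystanders haven't shifted. Handing in.

```bash
python3 -c "
from plant import order
print(order.close_job())"
```

```text
the job is handed in; nothing more can be done
None
```

The roller is off the rod and lies lengthwise in the cradle on both runners, about in the middle. I lowered it until I felt contact, let go, and handed the job in at about 13.6 s.

- **Removal:** I gripped the roller across its diameter, lifted it 5 mm to centre the bore on the rod, and slid it off the open end. The outside force stayed under about 3 N.
- **Lowering:** The fingers opened only after the vertical force rose to +3.5 N at the expected height.
- **Last check of the roller:** The final top picture puts its centre at (0.607, 0.214) m, against my measured cradle middle of (0.6075, 0.215) m. Its yaw is 0.30 rad against 0.29 for the runners. The measured length came out at 77 mm, so expect 1–2 mm of measuring error.
- **Bystanders:** Matching the top pictures before and after gave zero pixel shift for the car, wheel and horse. The match was weak for the wheel (0.15) and only moderate for the horse (0.34) because of moving shadows. The arm never came near any of the three.

At hand-in the gripper was open and well clear of everything.

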